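# Check the ferrule die's spring ejector by touch

### The arm

A 6-joint arm with a two-finger parallel gripper is mounted at the origin on the work surface. World frame = base frame: x ahead of the robot, y to its left, z up, the work surface at z = 0. Lengths are in mm, angles in rad, forces in N, time in s.
With the tool pointing down it reaches from about 350 to 975 mm from the base axis. Payload 7.1 kg.
Tool frame: the origin (TCP) lies between the finger pads; the fingertips stand 19 mm ahead of it and the grasp point (between the pads) is the TCP; y points along the fingers, z is the direction in which the jaws open and shut, and the axes are right-handed (so a half turn about y gives the same grasp; the last joint's range is limited). The gripper opens to 88 mm and grips with 3 to 60 N. Pads are 20 mm wide; open, the fingers measure 115 mm over their backs; the gripper's body (75 mm by 178 mm) begins 61 mm behind the grasp point.
Start: joints at [1.133, 0.423, 1.63, -0, 1.089, -0.019], TCP at [254.133, 570.983, 241.675] pointing down, gripper open.
Joint ranges: [-3, 3], [-0.9, 2.11], [0.09, 2.58], [-1.31, 4.45], [0.11, 2.69], [-2.54, 2.54]. Speed limits (rad/s): [2.39, 2.39, 3.01, 3.14, 3.14, 3.14].

### API

Orientations are given as a rotation vector (axis times angle).
In Python, from workcell import ctrl gives the robot as it stands.
- The arm moves only by the tool servo_tool, never from a script. Its argument "moves" is text: rows parted by semicolons, each of 6 numbers parted by spaces: the shift along the world's x, y, z in m, then the turn, a rotation vector about the world's x, y, z in degrees. A call has 1 to 8 rows; each row is the pose to reach, as a shift and turn from the pose commanded when the call began; what a row does not reach only later rows make up. A row lasts 1/8 s, in which the tool goes at most 62.5 mm and 10.7 degrees, less where a joint would pass 70% of its speed; a pose out of reach is approached as far as the arm can. A call with a gripper value outside its range is refused whole. "hand" is the closure in counts, from 0 (fully open) to 255 (shut), set as the call begins (left out, the last holds). The fingers move at their own pace and stop on an object; the grip force is fixed at half the most. Time passes only in rows, so rows that repeat a pose let the fingers close. It gives the time, the measured TCP pose, the force and the opening at its end, in the units of the state.
- ctrl.get_obs(): the state, without advancing time (a new reading comes with each control period).
- ctrl.get_image(name): name is "side" or "top"; returns a dict with "pixels" (400x640x3 uint8, red, green, blue), "depth" (400x640 float32, mm along the optical axis (not along the pixel's ray), 0 where there is no reading), "vertical_fov" (degrees; the focal length in pixels is half the picture's height over the tangent of half this angle, whatever the lens; pixels are square), "cx", "cy" (the principal point, pixels), "k1" (the pictures are not rectified: a ray, as slopes to the right and down, at radius r is drawn at 1 + k1 r^2 times it, then the intrinsics apply), "xyz" and "attitude" of the camera in the world. Camera axes: x right, y up, looking along -z (the intrinsics and any distortion apply to the point x, -y, -z); pixel columns grow to the right and rows downward; lengths in mm; the calibration is good to about 2 mm. A picture is of the moment at which its call begins.
- ctrl.close_job(): hands the job in, once; it reports no verdict.
The state is a dict: "t": time; "qpos": joint angles; "qvel": joint speeds; "joint_torque": joint torques, N m; "ee_pos": TCP position; "orientation": TCP orientation; "ft_force": force on the tool from outside, world axes, zero at the start; "moment": the same for the moment, N m; "width": finger opening in mm.
Only numpy, scipy, OpenCV 4.12 (cv2) and the standard library are available. Lean on these libraries where they do the work, as an engineer would, in place of code of your own. Each camera call takes 0.05 s, during which the arm holds its last target.

### The job

Before its crimp die goes into the hand press, check by touch that the spring ejector under the brass ferrule sleeve moves freely: with your fingertips press lightly down on the top of the brass ferrule so that it sinks a few millimetres into its die, keep it down for about a second, then let it spring back up and withdraw well clear above it, about a hand's width or more. Be gentle, and do not grip or lift the ferrule. Leave the white spacer, the red housing, the other two dies, the spare die and the press with its handle alone.

Things in the scene. Friction and masses are not known exactly. Their poses are not given: they have to be found in the camera images.
- ferrule: Brass ferrule sleeve, the part to press: an upright round sleeve 28 mm in diameter and 36 mm tall with a collar 34 mm in diameter round its top 5 mm and a 10 mm dark bore mark on its flat, closed top. About 90 g, loose. Origin at the centre of its underside, z axis up. It stands in the round pocket of its die (0.7 mm play all round) on the spring ejector; its top is 64 mm above the bench, 24 mm above the die. The three dies with their parts can be in any order.
- ferrule_top (a point): Centre of the brass ferrule's top face, 36 mm above its origin: the spot to press.
- ferrule_die_ejector (a joint): How far the spring ejector under the ferrule is pushed down, in m: 0 = fully up, 0.010 = against its stop. The ferrule goes down with it. The spring needs 2 N to start and 0.8 N more for each mm (about 6 N at 5 mm, 10 N at the stop), and lifts the ferrule back by itself.
- ferrule_die: Steel crimp die in which the ferrule stands: block 60 x 60 x 40 mm high with 10 mm high bolt flanges that make it 92 mm long along its x axis; bolted to the bench. Origin at the centre of its underside. Its pocket is at the centre of its top. Centres of neighbouring dies are at least 100 mm apart.
- spacer: White nylon spacer, leave alone: round, 28 mm in diameter, 36 mm tall, loose, standing in the pocket of a like die (spacer_die) on a like spring ejector. Origin at the centre of its underside; top 64 mm above the bench.
- spacer_die: Steel die under the white spacer, same size as ferrule_die, bolted down. Leave alone.
- housing: Red plastic terminal housing, leave alone: 26 x 22 mm, 40 mm tall, loose, standing in the rectangular pocket of a like die (housing_die) on a like spring ejector. Origin at the centre of its underside; top 68 mm above the bench.
- housing_die: Steel die under the red housing, same size as ferrule_die, bolted down. Leave alone.
- spare_die: Spare steel die half lying loose on the bench beyond the dies, leave alone: 25 mm (x) x 50 mm (y) x 20 mm high, origin at the centre of its underside.
- press: Cast iron hand press bolted to the bench to the robot's right: base 200 x 110 mm, head about 310 mm high, ram to 365 mm. Origin at the centre of its underside. Leave alone.
- lever_ball (a point): Centre of the black ball (36 mm) at the end of the press's lever handle, which reaches about 210 mm from its pivot at 275 mm height on the press's right (-y) side towards the robot. Leave alone.
Things that resemble listed ones, but are neither listed nor needed, are in the scene too. Several things have the shape of the ferrule; the one meant has the colours described above.

How it is judged (in metres and radians):
On the way, in this order (a step that is already met when the one before it is completed fails the run):
1. the fingertips press the brass ferrule down, its ejector at least 2 mm down, for 0.4 s (value of joint ferrule_die_ejector above 0.002 m and contact force between the fingers and ferrule above 0.5 N), for 0.4 s.
2. the ferrule has sprung back up and the fingers are withdrawn at least 5 cm above it (value of joint ferrule_die_ejector below 0.001 m and contact force between the fingers and ferrule below 0.05 N and z of the grasp point in the frame of ferrule_top above 0.069 m), for 0.2 s.
At the end, for the whole second after the job is handed in: The brass ferrule stands upright in its die, sprung fully back up (within 1 mm) and at rest, with the fingertips at least 50 mm above its top; the white spacer, red housing and spare die are within 5 mm, and the lever's ball within 10 mm, of where they began (value of joint ferrule_die_ejector below 0.001 m and z of ferrule in the frame of ferrule_die between 0.026 and 0.03 m and angle between ferrule's own z axis and vertical below 0.12 rad and horizontal distance between ferrule and ferrule_die below 0.003 m and linear speed of ferrule below 0.01 m/s and z of the grasp point in the frame of ferrule_top above 0.069 m and distance of each of spacer, housing, spare_die from where it was at the start of the episode below 0.005 m and distance of lever_ball from where it was at the start of the episode below 0.01 m); the robot touches nothing.
It fails at once if the ferrule is pressed, rammed or squeezed with more than 20 N (contact force between the fingers and ferrule above 20 N).
It fails at once if the ferrule is lifted more than 3 mm from its seat (z of ferrule in the frame of ferrule_die above 0.031 m).
It fails at once if the white spacer, red housing, spare die, another die or the press is touched (contact force between any of the fingers, the arm and spacer above 0.3 N or contact force between any of the fingers, the arm and housing above 0.3 N or contact force between any of the fingers, the arm and spare_die above 0.3 N or contact force between any of the fingers, the arm and spacer_die above 0.3 N or contact force between any of the fingers, the arm and housing_die above 0.3 N or contact force between any of the fingers, the arm and press above 0.3 N).
It fails at once if the spacer, housing or spare die is moved more than 5 mm, or the press's lever ball more than 10 mm (distance of any of spacer, housing, spare_die from where it was at the start of the episode above 0.005 m or distance of lever_ball from where it was at the start of the episode above 0.01 m).
It also fails if it takes over 32 s, if anything falls off the work surface, if the arm or the gripper's body presses on something with over 40 N, if the wrist force passes 120 N, or if a joint passes its speed limit or range.

## Working session

There is one attempt and no reset: what is moved stays moved. The work goes in short steps, Python scripts to look and compute and a tool call to move; the robot and the scene stay as the last step left them, time stands still between calls to the robot, and variables do not carry over. Pictures are saved under pics/ and viewed, and the job is handed in when it is done.

Besides the shell and the picture viewer there is one more tool, called after "Emit:" by a JSON object that holds its "method" and its "body". servo_tool: Moves the arm, as the interface text tells. Its arguments: {"type":"object","properties":{"moves":{"type":"string"},"hand":{"type":"number"}},"required":["moves"]}

```bash
mkdir -p pics
cat > h.py <<'E'
import numpy as np,cv2,pickle
from workcell import ctrl
E
python3 - <<'E'
from h import *
print(ctrl.get_obs())
for n in("top","side"):
    im=ctrl.get_image(n); pickle.dump(im,open(n+"0.pkl","wb"))
    cv2.imwrite(f"pics/{n}0.png",im["pixels"][:,:,::-1])
    print(n,{k:v for k,v in im.items() if k not in("pixels","depth")})
E
```

```text
{'t': 0.0, 'qpos': array([ 1.13302123e+00,  4.23852482e-01,  1.63067226e+00, -1.33658378e-05,
        1.08860163e+00, -1.89952482e-02]), 'qvel': array([0.00047872, 0.00185848, 0.00085935, 0.00014921, 0.00061938,
       0.00115389]), 'joint_torque': array([-1.37066447e-03, -5.44607484e+01, -2.73669702e+01,  6.43134350e-02,
        2.25946424e-02, -1.02303331e-04]), 'ee_pos': array([253.90964078, 570.52908236, 240.90137642]), 'orientation': array([-1.54722533,  0.32880167, -0.32827105]), 'ft_force': array([ 0.19849934,  0.15312151, -1.3860953 ]), 'moment': array([0.04376329, 0.00569631, 0.04042709]), 'width': 87.69331469730476}
top {'vertical_fov': 43.948143823653346, 'cx': 311.0426673279261, 'cy': 199.1985034706784, 'k1': -0.038666752369010376, 'xyz': array([ 300.69301266, -130.72367749, 1725.41875517]), 'attitude': array([ 0.1318534 , -0.14859656, -1.55084209])}
side {'vertical_fov': 51.9156340490072, 'cx': 319.73207272819394, 'cy': 198.18339330552396, 'k1': -0.024550117135611563, 'xyz': array([431.2263472 , 633.97212499, 803.61840818]), 'attitude': array([ 0.12444059, -1.28618201, -2.63324529])}
```

View pics/top0.png

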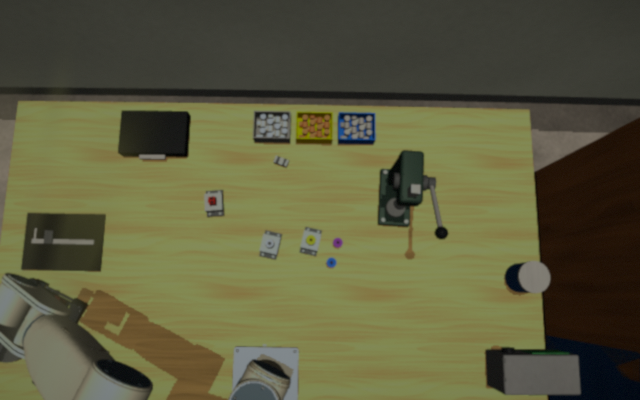

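View pics/side0.png

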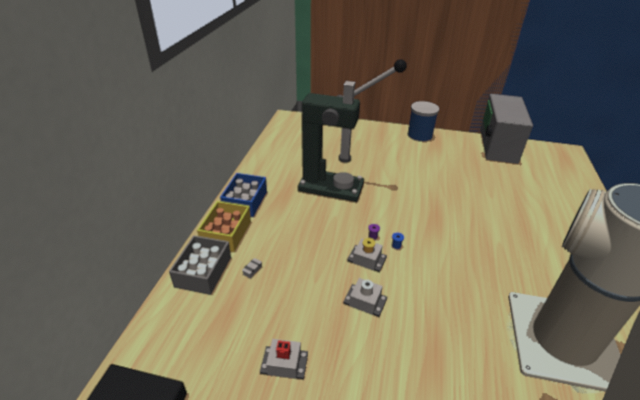

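The top view shows the brass ferrule in its die near (311,240), the white spacer at (270,244) and the red housing at (213,201). Purple and blue look-alikes stand at (337,243) and (331,263). Next I'll measure them.

```bash
cat >> h.py <<'E'
from scipy.spatial.transform import Rotation as R
def cam(im):
    f=200/np.tan(np.radians(im["vertical_fov"]/2))
    K=np.array([[f,0,im["cx"]],[0,f,im["cy"]],[0,0,1]]);d=np.array([im["k1"],0,0,0,0])
    return K,d,R.from_rotvec(im["attitude"]).as_matrix()@np.diag([1,-1,-1]),np.array(im["xyz"])
def world_depth(im,uv):
    K,d,M,c=cam(im);uv=np.atleast_2d(np.float64(uv))
    n=cv2.undistortPoints(uv[:,None],K,d)[:,0]
    z=im["depth"][uv[:,1].astype(int),uv[:,0].astype(int)]
    return c+(np.c_[n,np.ones(len(n))]*z[:,None])@M.T
def world_z(im,uv,Z):
    K,d,M,c=cam(im);uv=np.atleast_2d(np.float64(uv))
    n=cv2.undistortPoints(uv[:,None],K,d)[:,0]
    r=np.c_[n,np.ones(len(n))]@M.T
    return c+r*((Z-c[2])/r[:,2])[:,None]
def proj(im,P):
    K,d,M,c=cam(im)
    return cv2.projectPoints(np.float64(P).reshape(-1,1,3),cv2.Rodrigues(M.T)[0],-M.T@c,K,d)[0][:,0]
E
python3 - <<'E'
from h import *
for n,box in (("top",(255,215,355,275)),("side",(335,215,415,325))):
    im=pickle.load(open(n+"0.pkl","rb"))
    x0,y0,x1,y1=box
    s=8 if n=="top" else 5
    c=cv2.resize(im["pixels"][y0:y1,x0:x1,::-1],None,fx=s,fy=s,interpolation=cv2.INTER_NEAREST); cv2.imwrite(f"pics/{n}0c.png",c)
    hsv=cv2.cvtColor(im["pixels"],cv2.COLOR_RGB2HSV)
    print(n,"bench",world_depth(im,[(300,300)] if n=="top" else [(300,300)]))
    px=im["pixels"][240,311] if n=="top" else im["pixels"][243,369]
    print(px)
    x,y=(311,240) if n=="top" else (369,243)
    for v in range(y-10,y+11):print(v,[tuple(map(int,hsv[v,u])) for u in range(x-9,x+10,2)])
E
```

```text
top bench [[ 262.41148891 -114.26044627    1.75811345]]
[93 92 26]
230 [(28, 108, 132), (31, 50, 128), (50, 19, 121), (53, 17, 122), (47, 20, 91), (42, 16, 81), (36, 17, 77), (38, 23, 87), (42, 29, 113), (31, 63, 102)]
231 [(28, 104, 133), (35, 38, 134), (50, 17, 134), (50, 18, 128), (53, 18, 114), (51, 17, 104), (54, 14, 91), (47, 19, 95), (56, 16, 125), (35, 30, 92)]
232 [(28, 96, 133), (38, 28, 136), (50, 17, 138), (53, 17, 137), (56, 15, 134), (56, 16, 129), (60, 13, 117), (60, 14, 112), (60, 14, 126), (33, 27, 93)]
233 [(29, 90, 133), (44, 24, 138), (53, 17, 139), (51, 18, 139), (49, 20, 139), (51, 18, 138), (56, 15, 135), (60, 14, 132), (56, 14, 127), (38, 29, 107)]
234 [(31, 81, 133), (49, 20, 139), (57, 16, 140), (42, 31, 140), (39, 50, 139), (40, 39, 139), (53, 17, 139), (64, 15, 139), (60, 13, 136), (39, 26, 126)]
235 [(30, 71, 133), (51, 18, 139), (52, 20, 140), (36, 69, 140), (34, 117, 140), (35, 95, 140), (42, 33, 140), (64, 13, 139), (64, 13, 139), (36, 27, 131)]
236 [(32, 59, 134), (53, 17, 139), (41, 35, 139), (33, 133, 140), (32, 177, 140), (33, 162, 140), (36, 70, 1
[... 4942 characters left out ...]
(17, 164, 107), (17, 151, 93), (13, 22, 106), (12, 16, 163), (12, 15, 165)]
250 [(12, 16, 161), (13, 22, 139), (17, 120, 96), (18, 162, 104), (18, 164, 109), (18, 167, 107), (17, 143, 93), (13, 16, 110), (11, 17, 164), (12, 16, 162)]
251 [(12, 16, 160), (11, 18, 155), (15, 65, 117), (18, 153, 105), (18, 165, 108), (17, 159, 106), (16, 106, 94), (13, 18, 129), (9, 16, 164), (12, 16, 158)]
252 [(11, 17, 161), (11, 17, 161), (14, 34, 142), (16, 90, 110), (16, 114, 112), (16, 98, 109), (15, 48, 107), (12, 17, 151), (11, 17, 165), (10, 15, 149)]
253 [(12, 16, 160), (8, 17, 162), (13, 20, 154), (14, 33, 131), (14, 44, 132), (13, 36, 129), (12, 19, 134), (12, 16, 161), (11, 17, 164), (10, 17, 132)]
```

Run:
```python
from h import *
im=pickle.load(open("top0.pkl","rb"))
np.set_printoptions(precision=1,suppress=True)
for nm,uv in dict(ferr=(311,240),spacer=(270,244),housing=(213,201),purple=(337,243),blue=(331,263),spare=(281,161),ball=(441,232)).items(): print(nm,world_depth(im,uv),world_z(im,uv,64))
```

```text
ferr [[ 462.6 -148.2   59.8]] [[ 462.2 -148.2   64. ]]
spacer [[446.6 -11.   63.8]] [[446.6 -11.   64. ]]
housing [[590.1 187.6  61.1]] [[589.6 187.   64. ]]
purple [[ 456.2 -237.5   34.3]] [[ 453.4 -235.6   64. ]]
blue [[ 387.7 -217.3   38.3]] [[ 386.4 -216.    64. ]]
spare [[744.6 -38.4  22.1]] [[733.7 -40.7  64. ]]
ball [[ 453.9 -489.9  420.5]] [[ 495.8 -588.    64. ]]
```

Run:
```python
from h import *
np.set_printoptions(precision=2,suppress=True)
for n,(x,y),lo,hi in (("top",(311,240),28,36),("side",(369,243),21,28)):
    im=pickle.load(open(n+"0.pkl","rb"))
    g=im["pixels"].max(2).astype(float)
    ys,xs=np.mgrid[y-4:y+4,x-4:x+5]; w=np.clip((125 if n=="top" else 160)-g[y-4:y+4,x-4:x+5],0,None)
    w[np.hypot(xs-x+ .5,ys-y+.7)>3.2]=0
    u=np.array([(w*xs).sum(),(w*ys).sum()])/w.sum()
    print(n,u,world_z(im,u,64),world_z(im,u+.5,64))
    hsv=cv2.cvtColor(im["pixels"],cv2.COLOR_RGB2HSV)
    m=(hsv[...,1]>90)&(abs(hsv[...,0].astype(int)-(lo+hi)/2)<=5)
    m[:,:x-7]=0;m[:,x+8:]=0;m[:y-7]=0;m[y+7:]=0
    # die depth corners: grey mask, body top
o=ctrl.get_obs();print(R.from_rotvec(o["orientation"]).as_matrix(),o["width"])
im=pickle.load(open("top0.pkl","rb"))
uv=np.array([(u,v) for v in range(140,240) for u in range(370,460)]);P=world_depth(im,uv)
k=P[:,2]>20;k2=P[:,2]>200
print("press",P[k].min(0),P[k].max(0),"high",P[k2].min(0),P[k2].max(0))
uv=np.array([(u,v) for v in range(220,262) for u in range(295,328)]);P=world_depth(im,uv);k=(P[:,2]>30)
print("die/ferr",P[k].mean(0),P[k].min(0),P[k].max(0)); k=P[:,2]>54;print(P[k].mean(0),k.sum())
```

```text
top [310.53 239.41] [[ 464.14 -146.58   64.  ]] [[ 462.48 -148.28   64.  ]]
side [368.47 241.95] [[ 467.74 -142.19   64.  ]] [[ 466.24 -140.66   64.  ]]
[[ 0.91 -0.    0.41]
 [-0.41 -0.    0.91]
 [ 0.   -1.   -0.  ]] 87.8548453814892
press [ 300.69 -513.66   20.06] [ 819.32 -130.72 1725.42] high [ 300.69 -513.66  206.93] [ 713.64 -130.72 1725.42]
die/ferr [ 460.79 -147.89   61.9 ] [ 300.69 -203.99   30.21] [ 498.53 -114.65 1725.42]
[ 457.19 -147.13  125.61] 81
```

View pics/top0c.png

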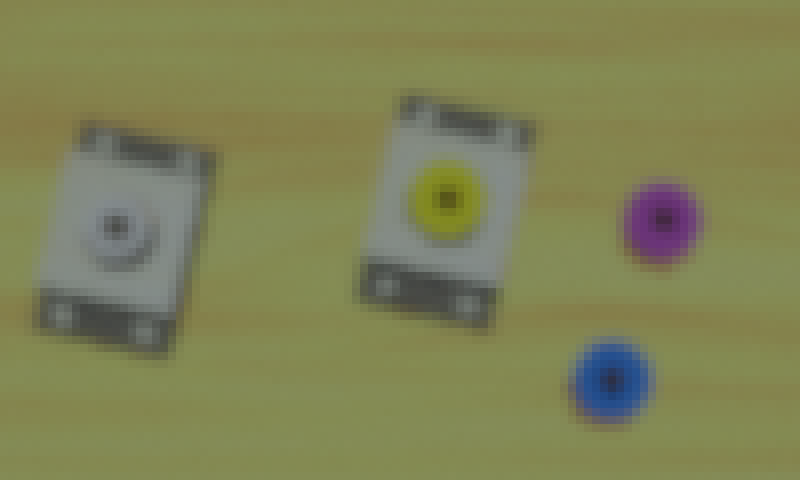

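Emit:
{"method": "servo_tool", "body": {"moves": "0.006 -0.019 0 0 0 0; 0.017 -0.057 0 0 0 0; 0.031 -0.105 0 0 0 0; 0.045 -0.153 0 0 0 0; 0.06 -0.201 0 0 0 0; 0.074 -0.249 0 0 0 0; 0.088 -0.297 0 0 0 0; 0.102 -0.345 0 0 0 0", "hand": 255}}

```text
t: 1.1
ee_pos: [355.7, 223.4, 241.6]
orientation: [-1.546, 0.328, -0.329]
ft_force: [0.4, 0.5, -0.2]
width: 11.3
```

Emit:
{"method": "servo_tool", "body": {"moves": "0.014 -0.048 0 0 0 0; 0.028 -0.096 0 0 0 0; 0.043 -0.144 0 0 0 0; 0.057 -0.192 0 0 0 0; 0.071 -0.24 0 0 0 0; 0.085 -0.288 0 0 0 0; 0.1 -0.335 0 0 0 0; 0.107 -0.36 -0.02 0 0 0"}}

```text
t: 2.1
ee_pos: [463.5, -137.0, 222.6]
orientation: [-1.546, 0.328, -0.333]
ft_force: [-0.2, 1.3, -0.3]
width: 0.3
```

Emit:
{"method": "servo_tool", "body": {"moves": "0.003 -0.01 -0.03 0 0 0; 0.003 -0.0105 -0.06 0 0 0; 0.003 -0.0105 -0.08 0 0 0; 0.003 -0.0105 -0.09 0 0 0; 0.003 -0.0105 -0.09 0 0 0; 0.003 -0.0105 -0.09 0 0 0"}}

```text
t: 2.85
ee_pos: [466.5, -144.7, 132.4]
orientation: [-1.546, 0.327, -0.329]
ft_force: [-0.2, 0.3, 0.4]
width: 0.6
```

Run:
```python
from h import *
print(ctrl.get_obs())
for n in("top","side"):
    im=ctrl.get_image(n); pickle.dump(im,open(n+"1.pkl","wb"))
    cv2.imwrite(f"pics/{n}1.png",im["pixels"][:,:,::-1])
im=pickle.load(open("side1.pkl","rb"))
cv2.imwrite("pics/side1c.png",cv2.resize(im["pixels"][160:280,300:460,::-1],None,fx=5,fy=5,interpolation=cv2.INTER_NEAREST))
```

```text
{'t': 2.85, 'qpos': array([-3.25174656e-01,  3.94443655e-01,  2.00284895e+00, -4.56733245e-05,
        7.43028809e-01, -1.47714515e+00]), 'qvel': array([ 3.30825460e-03, -5.30624998e-03, -2.05140077e-03, -1.11518561e-03,
       -4.27806247e-03,  9.47391135e-05]), 'joint_torque': array([-7.94011122e-02, -4.36159480e+01, -1.85265148e+01, -8.31854122e-03,
        8.49686796e-02, -3.20621242e-03]), 'ee_pos': array([ 466.47031123, -144.71822056,  132.43899937]), 'orientation': array([-1.54589977,  0.32749629, -0.32948611]), 'ft_force': array([-0.19480677,  0.25482839,  0.42333733]), 'moment': array([-0.04141778, -0.04398942,  0.01255412]), 'width': 0.5909889916096511}
```

View pics/side1c.png

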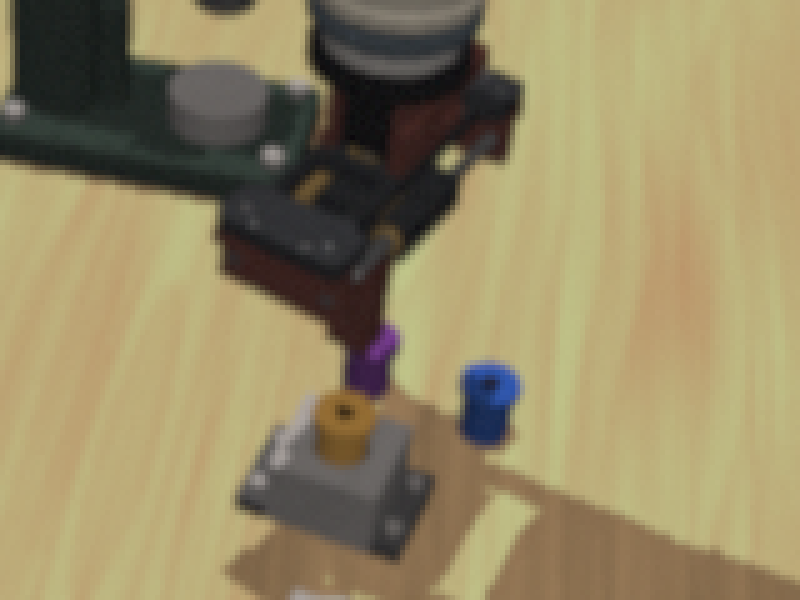

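View pics/top1.png

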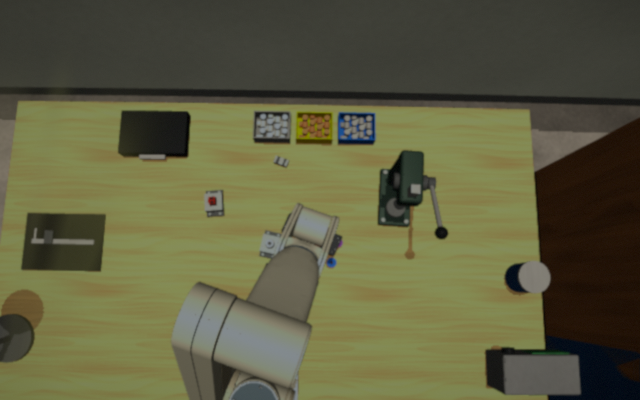

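The side crop shows the closed fingertips ending near crop (360,345), just above the brass ferrule at (345,410). I'll check where the tip's commanded geometry projects in that view.

Run:
```python
from h import *
im=pickle.load(open("side1.pkl","rb"))
M=R.from_rotvec([-1.5459,.3275,-.3295]).as_matrix();t=np.array([466.5,-144.7,132.4])
c=np.array([[a,19,b] for a,b in((-10,-13.5),(10,-13.5),(10,13.5),(-10,13.5))])
P=t+c@M.T
S=5
img=cv2.resize(im["pixels"][200:260,340:400,::-1],None,fx=10,fy=10,interpolation=cv2.INTER_NEAREST)
q=((proj(im,P)-[340,200]+.5)*10).astype(int); cv2.polylines(img,[q],True,(0,255,0),1)
th=np.linspace(0,6.28,40)
for dx,dy,col in((0,0,(255,255,0)),):
    ring=np.c_[466+17*np.cos(th),-144.5+17*np.sin(th),0*th+64]
    q=((proj(im,ring)-[340,200]+.5)*10).astype(int);cv2.polylines(img,[q],True,col,1)
cv2.imwrite("pics/ov1.png",img)
```

```text
(no output)
```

View pics/ov1.png

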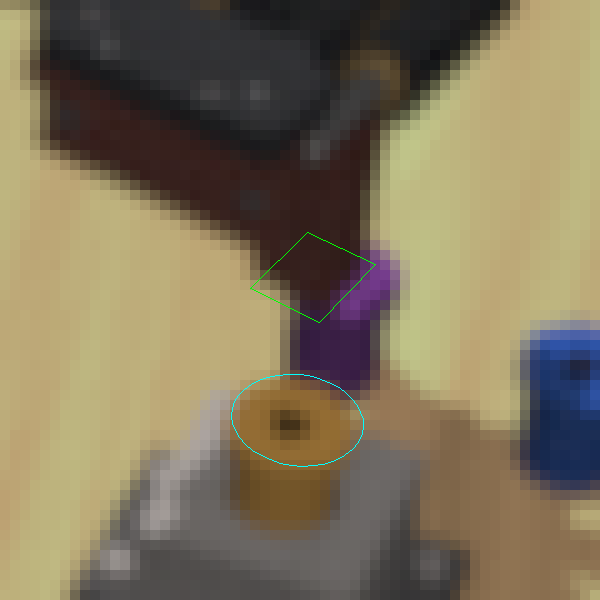

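Emit:
{"method": "servo_tool", "body": {"moves": "0 0 -0.01 0 0 0; 0 0 -0.02 0 0 0; 0 0 -0.03 0 0 0; 0 0 -0.036 0 0 0; 0 0 -0.04 0 0 0; 0 0 -0.042 0 0 0; 0 0 -0.042 0 0 0"}}

```text
t: 3.82
ee_pos: [466.2, -144.5, 89.7]
orientation: [-1.546, 0.328, -0.329]
ft_force: [0.2, 0.4, -0.2]
width: 0.6
```

Emit:
{"method": "servo_tool", "body": {"moves": "0 0 -0.002 0 0 0; 0 0 -0.004 0 0 0; 0 0 -0.006 0 0 0; 0 0 -0.008 0 0 0; 0 0 -0.009 0 0 0; 0 0 -0.01 0 0 0; 0 0 -0.01 0 0 0"}}

```text
t: 4.7
ee_pos: [466.2, -144.5, 79.7]
orientation: [-1.546, 0.328, -0.329]
ft_force: [-0.3, 1.4, 3.5]
width: 0.5
```

Emit:
{"method": "servo_tool", "body": {"moves": "0 0 -0.001 0 0 0; 0 0 -0.002 0 0 0; 0 0 -0.002 0 0 0; 0 0 -0.002 0 0 0; 0 0 -0.002 0 0 0; 0 0 -0.002 0 0 0; 0 0 -0.002 0 0 0; 0 0 -0.002 0 0 0"}}

```text
t: 5.7
ee_pos: [466.2, -144.6, 77.7]
orientation: [-1.546, 0.328, -0.329]
ft_force: [-1.4, 0.6, 4.7]
width: 0.4
```

Run:
```python
from h import *
o=ctrl.get_obs();print(o["ee_pos"],o["ft_force"],o["moment"])
im=ctrl.get_image("side")
cv2.imwrite("pics/side2c.png",cv2.resize(im["pixels"][200:260,340:400,::-1],None,fx=10,fy=10,interpolation=cv2.INTER_NEAREST))
```

```text
[ 466.22158603 -144.55424417   77.7423282 ] [-1.42396858  0.56195998  4.73430423] [0.00064889 0.08161658 0.05482625]
```

View pics/side2c.png

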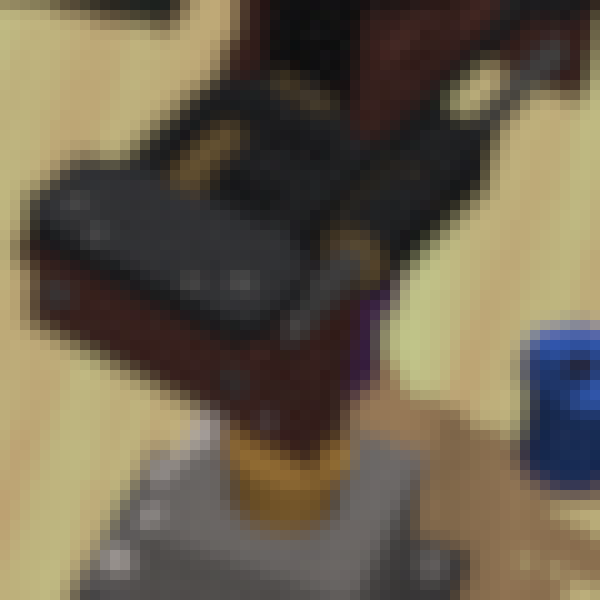

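The fingertips sit on the brass top and the ferrule has visibly sunk. Depth comes out at 5.3 mm from height and about 3.4 mm from force. I'll press slightly deeper to be sure, hold briefly, then retract.

Emit:
{"method": "servo_tool", "body": {"moves": "0 0 -0.001 0 0 0; 0 0 -0.001 0 0 0; 0 0 -0.001 0 0 0; 0 0 -0.001 0 0 0; 0 0 -0.001 0 0 0; 0 0 -0.001 0 0 0"}}

```text
t: 6.5
ee_pos: [466.2, -144.5, 76.8]
orientation: [-1.546, 0.328, -0.329]
ft_force: [-1.9, 1.0, 5.8]
width: 0.5
```

Emit:
{"method": "servo_tool", "body": {"moves": "0 0 0.002 0 0 0; 0 0 0.004 0 0 0; 0 0 0.006 0 0 0; 0 0 0.008 0 0 0; 0 0 0.011 0 0 0; 0 0 0.02 0 0 0; 0 0 0.035 0 0 0; 0 0 0.055 0 0 0"}}

```text
t: 7.5
ee_pos: [466.0, -144.5, 132.7]
orientation: [-1.546, 0.329, -0.328]
ft_force: [-0.4, -0.2, -0.1]
width: 0.4
```

Emit:
{"method": "servo_tool", "body": {"moves": "0 0 0.025 0 0 0; 0 0 0.05 0 0 0; 0 0 0.075 0 0 0; 0 0 0.095 0 0 0; 0 0 0.105 0 0 0; 0 0 0.11 0 0 0; 0 0 0.11 0 0 0; 0 0 0.11 0 0 0"}}

```text
t: 8.5
ee_pos: [465.7, -144.4, 241.0]
orientation: [-1.546, 0.33, -0.327]
ft_force: [0.3, 0.6, 0.0]
width: -0.0
```

Run:
```python
from h import *
o=ctrl.get_obs();print(o["t"],o["ee_pos"],o["ft_force"],abs(o["qvel"]).max())
im=ctrl.get_image("side");pickle.dump(im,open("side3.pkl","wb"))
a=pickle.load(open("side1.pkl","rb"))["pixels"];
s=lambda p:cv2.resize(p[215:275,340:400,::-1],None,fx=6,fy=6,interpolation=cv2.INTER_NEAREST)
cv2.imwrite("pics/side3c.png",np.hstack([s(a),s(im["pixels"])]))
```

```text
8.5 [ 465.72392764 -144.39128616  241.00680226] [0.299789   0.58027087 0.02072627] 0.003659074427527017
```

View pics/side3c.png

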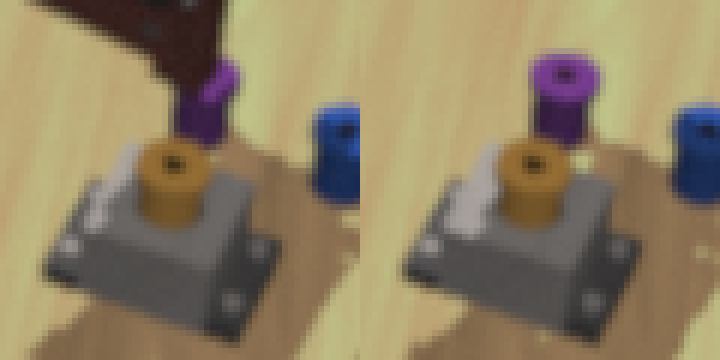

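The before and after crops match: the brass top is at about (173,165) in the left crop and (533,165) in the right one, which is the same spot. The ferrule has sprung fully back, so I'm handing in.

```bash
python3 -c "
from h import *
print(ctrl.close_job())"
```

```text
the job is handed in; nothing more can be done
None
```

I pressed the brass ferrule down with closed fingertips, held it for more than a second, let it spring back and withdrew straight up. I then handed the job in; it gave no verdict.

- **Press:** the deepest point was about 6 mm by tool height. The wrist force there was 5.8 N, which the spring figures put at about 4.7 mm. Force never read above 5.8 N, against the 20 N limit.
- **Depth disagreement:** depth from force came out 1.3–2 mm less than depth from height. Both readings at the hold are above the required 2 mm.
- **Position disagreement:** the top and side cameras placed the ferrule about 6 mm apart, so I aimed midway. In the side view the fingertips sat on the ferrule's top, slightly to one side of centre.
- **Final state:** the side picture shows the ferrule back where it was before the press. The fingertips are about 158 mm above its top, the wrist force is near zero and the arm is still.
- **Other parts:** I saw no sign of contact with anything else. I did not measure the spacer, housing, spare die or lever ball again at the end.

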